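# Lay the basket mould down in its cradle and flip the keeper over it

## Robot

A 6-joint arm with a two-finger parallel gripper is mounted at the origin on the work surface. World frame = base frame: x ahead of the robot, y to its left, z up, the work surface at z = 0. Lengths are in m, angles in degrees, forces in N, time in s.
With the tool pointing down it reaches from about 0.35 to 0.875 m from the base axis. Payload 4.2 kg.
Tool frame: the origin (TCP) lies midway between the tips of the shut fingers; the grasp point (between the pads) lies 19 mm behind it; z points along the fingers, y is the direction in which the jaws open and shut (so a half turn about z gives the same grasp; the last joint's range is limited). The gripper opens to 87 mm and grips with 3 to 60 N. Pads are 19 mm wide; open, the fingers measure 117 mm over their backs; the gripper's body (75 mm by 190 mm) begins 51 mm behind the grasp point.
Start: joints at [-59.496, 22.042, 0.453, 0, -68.411, -14.817], TCP at [0.169, -0.602, 0.202] pointing down, gripper open.
Joint ranges: [-179.83, 179.83], [-69.29, 118.12], [-61.27, 80.66], [-181.25, 117.63], [-171.15, -9.14], [-177.46, 177.46]. Speed limits (degrees/s): [159.86, 159.86, 180, 180, 180, 180].

## Interface

Orientations are given as a 3x3 rotation matrix whose columns are the frame's x, y, z axes.
In Python, from station import r gives the robot as it stands.
- The arm moves only by the tool play_rows, never from a script. Its argument "commands" is a list that holds one entry, the list of rows, each a list of 7 numbers: the shift along the world's x, y, z in m, then the turn, a rotation vector about the world's x, y, z in rad, then the closure, from 0 (fully open) to 1 (shut). A call has 1 to 5 rows; each row is the pose to reach, as a shift and turn from the pose commanded when the call began; what a row does not reach only later rows make up. A row lasts 1/10 s, in which the tool goes at most 50 mm and 8.59 degrees, less where a joint would pass 70% of its speed; a pose out of reach is approached as far as the arm can. A call with a gripper value outside its range is refused whole. The fingers move at their own pace and stop on an object; the grip force is fixed at half the most. Time passes only in rows, so rows that repeat a pose let the fingers close. It gives the time, the measured TCP pose, the force and the opening at its end, in the units of the state.
- r.sense(): the state, without advancing time (a new reading comes with each control period).
- r.capture(name): name is "scene" or "top" or "wrist"; returns a dict with "image" (384x512x3 uint8, red, green, blue), "range_z" (384x512 float32, m along the optical axis (not along the pixel's ray), 0 where there is no reading), "intrinsics" (3x3 intrinsics, pixels), "k1" (the pictures are not rectified: a ray, as slopes to the right and down, at radius r is drawn at 1 + k1 r^2 times it, then the intrinsics apply), "extrinsics" (4x4, takes a point from camera to world coordinates); the wrist camera has in their place "mount" (4x4, takes a point from camera to tool coordinates, whose origin is the TCP and whose axes are the flange's). Camera axes: x right, y up, looking along -z (the intrinsics and any distortion apply to the point x, -y, -z); pixel columns grow to the right and rows downward; lengths in m; the calibration is good to about 2 mm. A picture is of the moment at which its call begins: read the wrist's pose just before it.
- r.finish_job(): hands the job in, once; it reports no verdict.
The state is a dict: "time_s": time; "joints": joint angles; "joint_velocities": joint speeds; "effort": joint torques, N m; "tcp_pos": TCP position; "ee_rot": TCP orientation; "wrist_force": force on the tool from outside, world axes, zero at the start; "moment": the same for the moment, N m; "gripper_width": opening from 0.0 (shut) to 1.0 (fully open).
Only numpy, scipy, OpenCV 4.12 (cv2) and the standard library are available. Lean on these libraries where they do the work, as an engineer would, in place of code of your own. Each camera call takes 0.05 s, during which the arm holds its last target. There are 200 camera calls.

## Task

The wooden basket mould stands on end in its cradle: push it near the top so that it tips over and lies down flat along the cradle, and then flip the hinged yellow keeper bar over from behind until it lies across the mould and rests on it. Only push with the fingertips or the outside of the fingers: do not pick up the mould, and leave the other things on the table alone.

Things in the scene. Friction and masses are not known exactly. Their poses are not given: they have to be found in the camera images.
- cradle: Dark wooden tray fixed to the table, 246 x 100 mm, cork floor 10 mm and rims 24 mm above the table, inside 230 x 84 mm. Origin: centre of its underside. Its x axis runs along it from the end where the mould stands (about x = -78 mm) to the empty end: the way the mould must fall; z is up. Place and yaw vary.
- mould: Loose pale wooden block with a blue top, 60 x 60 x 150 mm, 0.24 to 0.43 kg. Starts standing near the cradle's -x end, its x axis about along the cradle's x. Origin: centre of its foot; z runs to the blue end. Pushed near the top it tips with little sliding and topples by itself beyond about 22 degrees. Lying, its upper face is 70 mm above the table.
- mould_top (a point): centre of the blue top face of the mould, 150 mm from its foot
- mould_heel (a point): middle of the foot edge over which the mould tips (30 mm from the foot centre, on the mould's +x side)
- keeper (a joint): Angle of the keeper, a yellow bar with a red tip, 24 mm wide, 10 mm thick. 0: level across the cradle, on the lying mould (bar top 80 mm above the table); 1.57: upright; starts at 1.7 to 1.95, leaning out to the cradle's -y side; stops at 2.05. It points along (cos, sin) of the angle in the cradle's (y, z). Stiff hinge (0.08 N m): it stays wherever left, so push it all the way.
- keeper_pivot (a point): Centre of the keeper's hinge, fixed at the cradle's x = 10, y = -63 mm, 75 mm above the table; the axis is the cradle's x. The hinge cheeks, 8 mm thick and 88 mm high, stand at x = -10 and +30 mm.
- keeper_tip (a point): Red end of the keeper bar, 105 mm from the hinge.
- bamboo_ring: short piece of bamboo tube, 68 mm across, 40 mm high, on the table 150 mm from the cradle's middle line on its +y side; bystander, to be left alone. Origin: centre of its underside.
- gauge: flat bamboo splint gauge, 110 x 20 x 8 mm, lying on the table at the cradle's -y side; bystander, to be left alone. Origin: centre of its underside.
- basket: small round bamboo basket, 90 mm across, 55 mm high; bystander, to be left alone. Origin: centre of its underside.
- tea_mug: blue mug, 76 mm across, 85 mm high; bystander, to be left alone. Origin: centre of its underside.
- mallet: small mallet lying on the table, 200 mm long; bystander, to be left alone. Origin: centre of its underside.
- oil_jar: amber jar with black lid, 56 mm across, 85 mm high; bystander, to be left alone. Origin: centre of its underside.
- knife: splitting knife with wooden handle lying on the table, 180 mm long; bystander, to be left alone. Origin: centre of its underside.

How it is judged (in metres and radians):
On the way, in this order (a step that is already met when the one before it is completed fails the run):
1. the mould has tipped over and lies flat along the cradle (x of mould_top in the frame of cradle between 0.02 and 0.125 m and y of mould_top in the frame of cradle between -0.025 and 0.025 m and z of mould_top in the frame of cradle between 0.033 and 0.047 m and y of mould in the frame of cradle between -0.025 and 0.025 m and z of mould in the frame of cradle between 0.033 and 0.047 m), for 0.2 s.
2. the keeper has been flipped over onto the lying mould (all of step 1 and value of joint keeper between -0.05 and 0.1 rad), for 0.2 s.
At the end, for the whole second after the job is handed in: The mould lies flat on the cradle floor between the rims, blue end towards the cradle's empty (+x) end (its two end centres 23 to 37 mm above the floor and within 25 mm of the middle line), the keeper rests across it (angle -0.05 to 0.10 rad), and all is at rest (all of step 2 and linear speed of mould below 0.02 m/s and velocity of joint keeper below 0.05 rad/s); the robot touches nothing.
It fails at once if the mould is picked up: its heel edge rises more than 25 mm above the cradle floor (z of mould_heel in the frame of cradle above 0.035 m).
It fails at once if a bystander (bamboo ring, gauge, basket, mug, mallet, jar or knife) is moved more than 25 mm (distance of any of bamboo_ring, gauge, basket, tea_mug, mallet, oil_jar, knife from where it was at the start of the episode above 0.025 m).
It also fails if it takes over 45 s, if anything falls off the work surface, if the arm or the gripper's body presses on something with over 40 N, if the wrist force passes 120 N, or if a joint passes its speed limit or range.

## Working session

There is one attempt and no reset: what is moved stays moved. The work goes in short steps, Python scripts to look and compute and a tool call to move; the robot and the scene stay as the last step left them, time stands still between calls to the robot, and variables do not carry over. Pictures are saved under pics/ and viewed, about 8 in all and at most 12, crops included, and the job is handed in when it is done.

Besides the shell and the picture viewer there is one more tool, called after "Call:" as name([rows], argument=value, ...), one row to a line, values as JSON. play_rows: Moves the arm, as the interface text tells. Its arguments: {"type":"object","properties":{"commands":{"type":"array","items":{"type":"array","items":{"type":"array","items":{"type":"number"}}}}},"required":["commands"]}

```bash
mkdir -p pics
cat > h.py <<'E'
from station import r
import numpy as np, cv2
def save(c,n): cv2.imwrite('pics/'+n, c['image'][:,:,::-1])
def cloud(c):
    K=np.array(c['intrinsics']);k1=c['k1'];z=c['range_z'];h,w=z.shape
    u,v=np.meshgrid(np.arange(w),np.arange(h))
    D=np.array([k1,0,0,0,0.])
    p=cv2.undistortPoints(np.stack([u,v],-1).reshape(-1,1,2).astype(np.float64),K,D).reshape(h,w,2)
    P=np.stack([p[...,0]*z,-p[...,1]*z,-z],-1)
    E=np.array(c['extrinsics']) if 'extrinsics' in c else None
    W=P@E[:3,:3].T+E[:3,3]
    W[z==0]=np.nan
    return W
E
python3 - <<'E'
from h import *
for n in['scene','top']:
    c=r.capture(n); np.savez(n+'.npz',W=cloud(c),im=c['image']); save(c,n+'0.png'); print(np.round(c['extrinsics'],2))
s=r.sense();print(s['tcp_pos'],np.round(s['ee_rot'],3),s['time_s'])
a,b=[cv2.imread(f'pics/{n}0.png') for n in('scene','top')]
E
```

```text
[[ 0.13 -0.79  0.6   1.22]
 [ 0.99  0.1  -0.08 -0.1 ]
 [ 0.01  0.6   0.8   1.04]
 [ 0.    0.    0.    1.  ]]
[[-0.01  0.99 -0.16  0.32]
 [-1.   -0.01 -0.03 -0.02]
 [-0.03  0.16  0.99  1.34]
 [ 0.    0.    0.    1.  ]]
[ 0.16886051 -0.60114637  0.20076566] [[-0.963 -0.27  -0.001]
 [-0.27   0.963  0.002]
 [ 0.     0.002 -1.   ]] 0.1
```

View pics/top0.png

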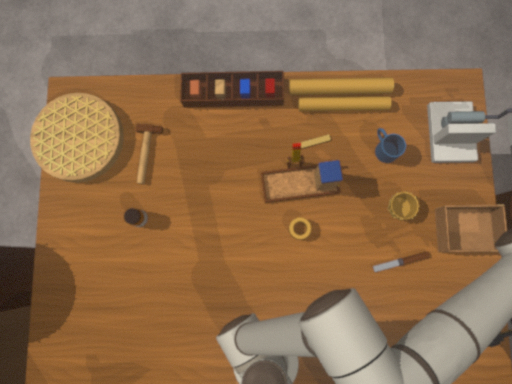

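View pics/scene0.png

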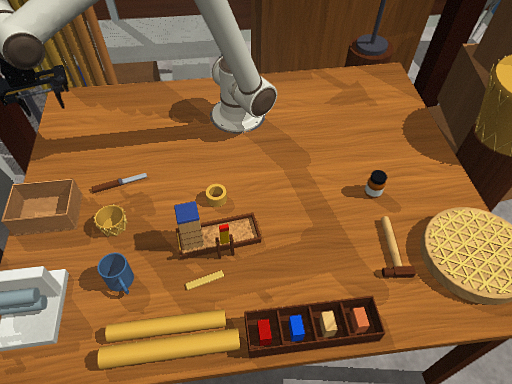

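The top view shows the mould's blue top at about (330,172), the cradle running left from it, the keeper at (296,152), the gauge at (315,142) and the ring at (300,229). The scene view agrees.

Run:
```python
from h import *
for n in['scene','top']:
    d=np.load(n+'.npz');W=d['W'];im=d['im'].astype(int)
    print(n)
    R,G,B=im[...,0],im[...,1],im[...,2]
    near=(W[...,0]>.3)&(W[...,0]<.8)&(W[...,1]>-.35)&(W[...,1]<.2)
    m=near&(B>R+50)&(W[...,2]>.14)&(W[...,2]<.18)
    P=W[m];print('blue',len(P),P.mean(0),cv2.minAreaRect((P[:,:2]*1000).astype(np.float32)))
    m=near&(R>G+100)&(W[...,2]>.1)
    P=W[m];print('red',len(P),P.mean(0) if len(P) else 0)
    if len(P):print(P.min(0),P.max(0))
    # rims
    c0=np.nanmean(W[near&(B>R+50)&(W[...,2]>.14)],0)
    loc=(abs(W[...,0]-c0[0])<.12)&(W[...,1]>c0[1]-.08)&(W[...,1]<c0[1]+.25)
    m=loc&(W[...,2]>.019)&(W[...,2]<.029)
    P=W[m]; print('rim',len(P),cv2.minAreaRect((P[:,:2]*1000).astype(np.float32)))
    m=loc&(W[...,2]>.006)&(W[...,2]<.014)
    P=W[m]; print('floor',len(P),np.median(P,0),cv2.minAreaRect((P[:,:2]*1000).astype(np.float32)))
    m=near&(W[...,2]>.035);P=W[m]
    for t in range(0): pass
    # objects
    k,l,s,ct=cv2.connectedComponentsWithStats((near&(W[...,2]>.03)).astype(np.uint8))
    for i in range(1,k):
        if s[i,4]>30:
            P=W[l==i];print(s[i,4],P.min(0).round(3),P.max(0).round(3),ct[i].round())
    print('range off table',np.nanmedian(W[near][:,2]))
a=cv2.imread('pics/top0.png')[130:215,240:360]; b=cv2.imread('pics/scene0.png')[180:300,150:290]
a=cv2.resize(a,(400,283),interpolation=2)
b=cv2.resize(b,(400,343),interpolation=2)
cv2.imwrite('pics/z1.png',np.vstack([a,b]))
```

```text
scene
blue 410 [ 0.56868498 -0.19449796  0.15811112] ((564.3433837890625, -195.1308135986328), (62.34874725341797, 58.19658279418945), 7.274746417999268)
red 41 [ 0.64001983 -0.09871585  0.17718578]
[ 0.63342097 -0.11032907  0.17277024] [ 0.6467421  -0.08629417  0.1799962 ]
rim 489 ((571.0997924804688, -115.99769592285156), (124.94802856445312, 245.09835815429688), 6.673532009124756)
floor 1058 [ 0.55681686 -0.08555992  0.00910613] ((598.9432373046875, -111.18008422851562), (172.188720703125, 248.2740478515625), 8.102110862731934)
197 [ 0.377 -0.143  0.03 ] [ 0.446 -0.078  0.044] [216. 192.]
931 [ 0.531 -0.228  0.03 ] [ 0.6   -0.162  0.163] [189. 223.]
296 [ 0.608 -0.127  0.03 ] [ 0.647 -0.075  0.18 ] [224. 237.]
range off table -0.0010497160235922731
top
blue 351 [ 0.56246044 -0.19330841  0.15965405] ((562.8735961914062, -193.71688842773438), (56.243370056152344, 55.396175384521484), 7.926462650299072)
red 25 [ 0.6380642  -0.09634576  0.17867742]
[ 0.63324514 -0.10673666  0.17239718] [ 0.64320833 -0.08664661  0.18347488]
rim 415 ((562.6303100585938, -114.23291015625), (112.81082153320312, 244.84243774414062), 6.506683349609375)
floor 1220 [ 0.55077081 -0.08485963  0.00950577] ((562.76123046875, -103.59764099121094), (233.31564331054688, 316.3567199707031), 1.5606143474578857)
236 [ 0.605 -0.123  0.03 ] [ 0.643 -0.073  0.183] [295. 155.]
654 [ 0.529 -0.226  0.032] [ 0.594 -0.16   0.165] [327. 175.]
218 [ 0.374 -0.143  0.031] [ 0.439 -0.077  0.048] [299. 228.]
range off table -0.00013013702177833153
```

View pics/z1.png

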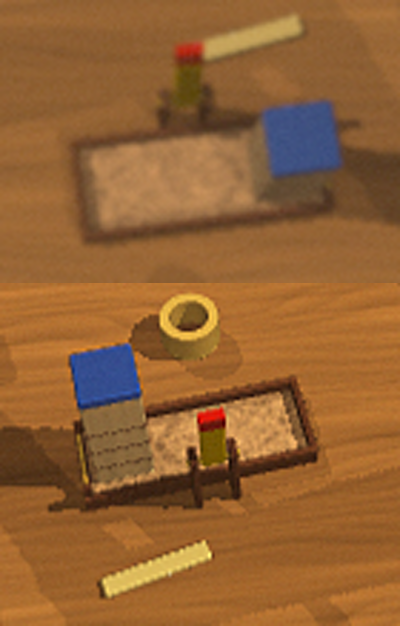

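The two cameras agree:
- **Cradle:** x axis ≈ (-0.115, 0.993), centre ≈ (0.555, -0.116).
- **Mould:** ≈ (0.564, -0.194).
- **Keeper pivot:** ≈ (0.617, -0.099). The tip is at about (0.639, -0.097, 0.178), which gives an angle of about 1.78.

Next I move behind the mould with the fingers shut.

Call:
play_rows([
  [[0.038,0.03,0,0,0,-0.05,1],[0.076,0.06,0,0,0,-0.1,1],[0.114,0.09,0,0,0,-0.155,1],[0.152,0.12,0,0,0,-0.155,1],[0.19,0.15,0,0,0,-0.155,1]],
])

```text
time_s: 0.6
tcp_pos: [0.3601, -0.4501, 0.2014]
ee_rot: [[-0.993, -0.118, -0.0], [-0.118, 0.993, 0.001], [0.0, 0.001, -1.0]]
wrist_force: [0.1, -1.5, -0.8]
gripper_width: 0.63
```

Call:
play_rows([
  [[0.038,0.03,-0.01,0,0,0,1],[0.076,0.06,-0.02,0,0,0,1],[0.114,0.09,-0.03,0,0,0,1],[0.152,0.12,-0.04,0,0,0,1],[0.19,0.15,-0.05,0,0,0,1]],
])

```text
time_s: 1.1
tcp_pos: [0.5501, -0.3001, 0.151]
ee_rot: [[-0.993, -0.119, -0.001], [-0.119, 0.993, 0.0], [0.001, 0.0, -1.0]]
wrist_force: [1.2, -0.7, 0.9]
gripper_width: 0.176
```

Call:
play_rows([
  [[0.025,0.024,-0.016,0,0,0,1],[0.025,0.024,-0.016,0,0,0,1],[0.025,0.024,-0.016,0,0,0,1]],
])

```text
time_s: 1.4
tcp_pos: [0.5738, -0.277, 0.1346]
ee_rot: [[-0.993, -0.12, -0.002], [-0.12, 0.993, 0.0], [0.002, 0.001, -1.0]]
wrist_force: [-0.3, -0.5, 0.1]
gripper_width: 0.013
```

Run:
```python
from h import *
s=r.sense();print(s['tcp_pos'],np.round(s['ee_rot'],3),s['time_s'],s['wrist_force'],s['gripper_width'])
c=r.capture('scene');W=cloud(c);cv2.imwrite('pics/s1.png',cv2.resize(c['image'][130:300,100:340,::-1],(720,510)))
```

```text
[ 0.57380649 -0.27695374  0.13460376] [[-0.993 -0.12  -0.002]
 [-0.12   0.993  0.   ]
 [ 0.002  0.001 -1.   ]] 1.4 [-0.3307326  -0.45073546  0.07334332] 0.012994524179701586
```

View pics/s1.png

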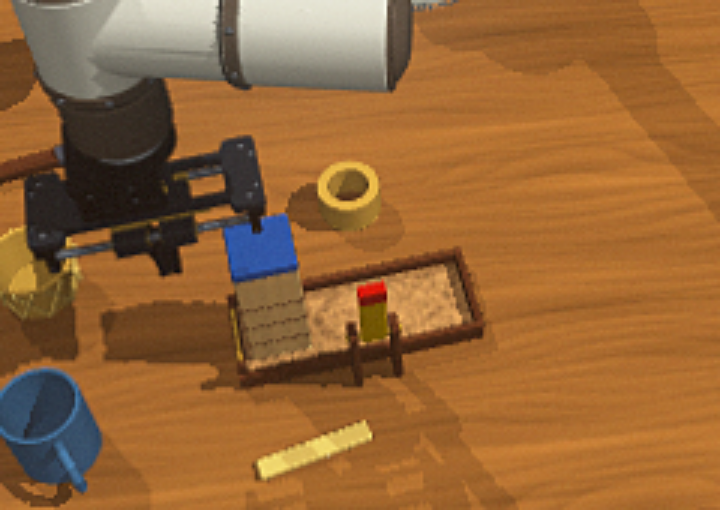

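The shut fingers at (170,265) stand just behind the mould at (262,285), level with its top. I push slowly along the cradle.

Call:
play_rows([
  [[-0.002,0.02,0,0,0,0,1],[-0.004,0.036,0,0,0,0,1],[-0.005,0.044,0,0,0,0,1],[-0.006,0.052,0,0,0,0,1],[-0.007,0.06,0,0,0,0,1]],
])

```text
time_s: 1.95
tcp_pos: [0.567, -0.2177, 0.1364]
ee_rot: [[-0.993, -0.118, 0.001], [-0.118, 0.993, -0.001], [-0.001, -0.001, -1.0]]
wrist_force: [-0.0, -0.1, 1.1]
gripper_width: 0.004
```

Call:
play_rows([
  [[-0.001,0.008,0,0,0,0,1],[-0.002,0.015,0,0,0,0,1],[-0.0025,0.022,0,0,0,0,1],[-0.003,0.027,0,0,0,0,1],[-0.003,0.03,0,0,0,0,1]],
])

```text
time_s: 2.45
tcp_pos: [0.5639, -0.187, 0.1356]
ee_rot: [[-0.993, -0.119, -0.0], [-0.119, 0.993, 0.0], [0.0, 0.0, -1.0]]
wrist_force: [0.1, -0.6, -0.2]
gripper_width: 0.005
```

Run:
```python
from h import *
s=r.sense();print(s['tcp_pos'],s['time_s'],s['wrist_force'])
c=r.capture('scene');W=cloud(c);cv2.imwrite('pics/s2.png',cv2.resize(c['image'][130:300,100:340,::-1],(720,510)))
im=c['image'].astype(int);m=(im[...,2]>im[...,0]+50)&(abs(W[...,0]-.56)<.06)&(W[...,1]>-.23)&(W[...,1]<.1);P=W[m];print(len(P),np.median(P,0))
```

```text
[ 0.56389756 -0.18703977  0.13557373] 2.45 [ 0.10055919 -0.56762198 -0.15921475]
303 [ 0.56684155 -0.13947697  0.15793274]
```

View pics/s2.png

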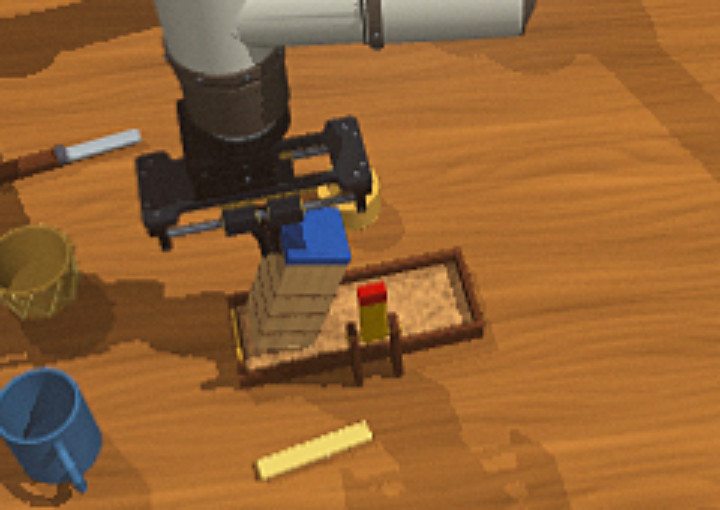

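The mould leans about 20°, with its blue top at (315,238), and is still in line with the cradle. A little more push should topple it.

Call:
play_rows([
  [[-0.001,0.007,0,0,0,0,1],[-0.0015,0.014,0,0,0,0,1],[-0.002,0.02,0,0,0,0,1],[-0.002,0.02,0,0,0,0,1],[-0.002,0.02,0,0,0,0,1]],
])

```text
time_s: 3.0
tcp_pos: [0.5621, -0.1675, 0.1358]
ee_rot: [[-0.993, -0.119, 0.0], [-0.119, 0.993, -0.0], [-0.0, -0.0, -1.0]]
wrist_force: [-0.2, -0.3, -0.3]
gripper_width: 0.005
```

Call:
play_rows([
  [[0.002,-0.02,0.02,0,0,0,1],[0.004,-0.04,0.05,0,0,0,1],[0.004,-0.04,0.08,0,0,0,1],[0.02,-0.02,0.12,0,0,0,1],[0.02,-0.02,0.12,0,0,0,1]],
])

```text
time_s: 3.5
tcp_pos: [0.5862, -0.1879, 0.2623]
ee_rot: [[-0.993, -0.12, 0.013], [-0.12, 0.993, -0.003], [-0.012, -0.005, -1.0]]
wrist_force: [-0.6, -1.1, -0.1]
gripper_width: 0.009
```

Run:
```python
from h import *
s=r.sense();print(s['tcp_pos'],s['time_s'],s['wrist_force'])
c=r.capture('scene');W=cloud(c);cv2.imwrite('pics/s3.png',cv2.resize(c['image'][130:300,100:340,::-1],(720,510)))
m=(W[...,2]>.06)&(W[...,2]<.078)&(abs(W[...,0]-.56)<.05)&(W[...,1]>-.23)&(W[...,1]<.1);P=W[m]
print(len(P),P.mean(0),P.min(0),P.max(0),cv2.minAreaRect((P[:,:2]*1000).astype(np.float32)))
im=c['image'].astype(int);m=(im[...,0]>im[...,1]+100)&(W[...,2]>.1)&(abs(W[...,0]-.64)<.1)&(abs(W[...,1]+.1)<.05);P=W[m];print('red',len(P),P.mean(0),P.min(0),P.max(0))
```

```text
[ 0.58616311 -0.18792947  0.26229458] 3.5 [-0.55226578 -1.13951681 -0.06650178]
834 [ 0.55244418 -0.08434404  0.06823569] [ 0.51354419 -0.16212926  0.06057907] [ 0.58900907 -0.00805791  0.07412811] ((550.751708984375, -84.82919311523438), (65.40988159179688, 150.899658203125), 6.031963348388672)
red 42 [ 0.63989771 -0.0987193   0.17724645] [ 0.63315814 -0.11032642  0.17207408] [ 0.64568517 -0.0863128   0.181301  ]
```

View pics/s3.png

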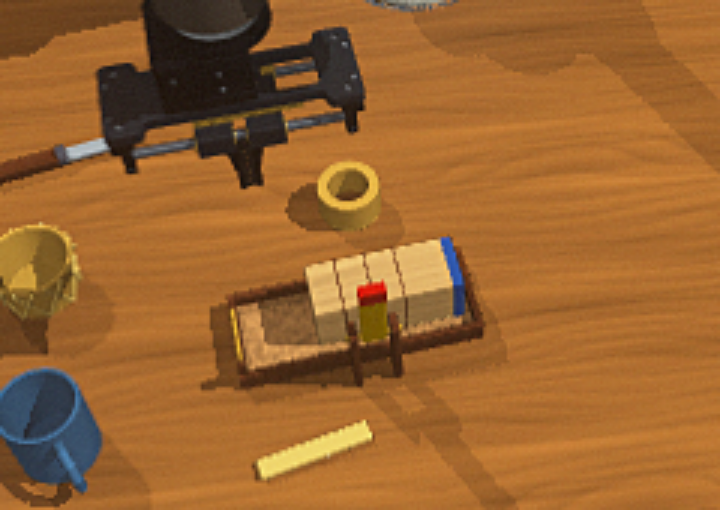

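The mould lies flat in the cradle: centre (0.551,-0.085), top about 70 mm, blue end towards +x. The keeper has not moved. I now go behind it, first high and then down.

Call:
play_rows([
  [[0.033,0.032,0,0,0,0,1],[0.066,0.064,0,0,0,0,1],[0.098,0.095,0,0,0,0,1],[0.098,0.095,-0.045,0,0,0,1],[0.098,0.095,-0.075,0,0,0,1]],
])

```text
time_s: 4.05
tcp_pos: [0.6794, -0.0912, 0.1766]
ee_rot: [[-0.993, -0.12, -0.004], [-0.12, 0.993, 0.001], [0.004, 0.002, -1.0]]
wrist_force: [-0.6, 0.9, -1.2]
gripper_width: 0.006
```

Call:
play_rows([
  [[0,0,-0.03,0,0,0,1],[0,0,-0.03,0,0,0,1]],
])

```text
time_s: 4.25
tcp_pos: [0.6759, -0.0926, 0.1439]
ee_rot: [[-0.993, -0.118, -0.013], [-0.118, 0.993, 0.001], [0.013, 0.002, -1.0]]
wrist_force: [-1.0, 0.4, -0.3]
gripper_width: 0.005
```

Run:
```python
from h import *
s=r.sense();p=s['tcp_pos'];print(p,s['time_s'],s['wrist_force'])
c=r.capture('scene');W=cloud(c);cv2.imwrite('pics/s4.png',cv2.resize(c['image'][130:300,100:340,::-1],(720,510)))
# arc path: TCP = pivot + yc*(ey) ; corner at yc+w
ex=np.array([-.115,.993]);ey=np.array([-.993,-.115]);pv=np.array([.617,-.099]);w=.010;rho=.08
for th in [1.8,1.57,1.4,1.2,1,.8,.6,.4,.2,0]:
    y=rho*np.cos(th)-.005*np.sin(th)-w; z=.075+rho*np.sin(th)+.005*np.cos(th)
    print(th,np.round(np.r_[pv+y*ey,z],3))
```

```text
[ 0.67592936 -0.0925913   0.14388828] 4.25 [-0.96857804  0.42226988 -0.27476362]
1.8 [ 0.65  -0.095  0.152]
1.57 [ 0.632 -0.097  0.155]
1.4 [ 0.618 -0.099  0.155]
1.2 [ 0.603 -0.101  0.151]
1 [ 0.588 -0.102  0.145]
0.8 [ 0.575 -0.104  0.136]
0.6 [ 0.564 -0.105  0.124]
0.4 [ 0.556 -0.106  0.111]
0.2 [ 0.55  -0.107  0.096]
0 [ 0.547 -0.107  0.08 ]
```

View pics/s4.png

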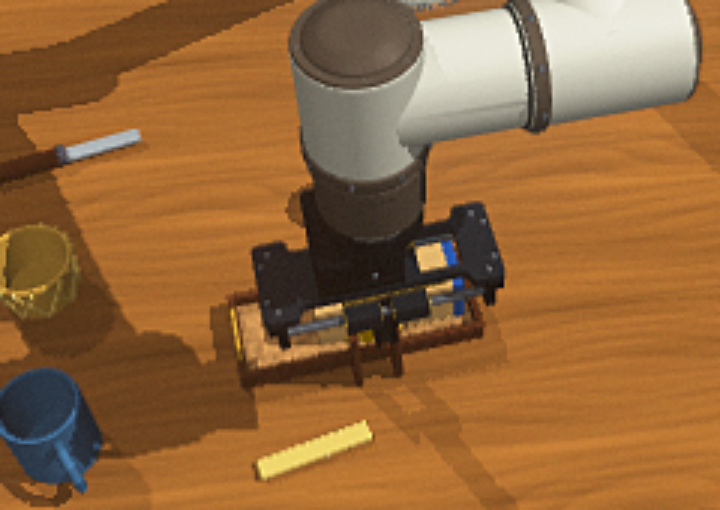

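The fingers at (385,325) are behind the keeper, overlapping it, but perhaps a few mm towards +x, so I shift by -4 mm. Now I sweep the keeper over in an arc.

Call:
play_rows([
  [[-0.03,-0.007,0.002,0,0,0,1],[-0.048,-0.009,0.005,0,0,0,1],[-0.062,-0.011,0.005,0,0,0,1],[-0.077,-0.013,0.001,0,0,0,1],[-0.092,-0.014,-0.005,0,0,0,1]],
])

```text
time_s: 4.8
tcp_pos: [0.5897, -0.1077, 0.1506]
ee_rot: [[-0.993, -0.119, 0.007], [-0.119, 0.993, -0.002], [-0.007, -0.003, -1.0]]
wrist_force: [-1.0, -1.0, 6.4]
gripper_width: 0.003
```

Call:
play_rows([
  [[-0.013,-0.002,-0.009,0,0,0,1],[-0.024,-0.003,-0.021,0,0,0,1],[-0.032,-0.004,-0.034,0,0,0,1],[-0.037,-0.005,-0.046,0,0,0,1],[-0.037,-0.005,-0.046,0,0,0,1]],
])

```text
time_s: 5.3
tcp_pos: [0.5507, -0.1121, 0.1005]
ee_rot: [[-0.993, -0.118, 0.0], [-0.118, 0.993, -0.0], [-0.0, -0.0, -1.0]]
wrist_force: [-0.2, 0.8, 0.1]
gripper_width: 0.007
```

Run:
```python
from h import *
s=r.sense();print(s['tcp_pos'],s['time_s'],s['wrist_force'])
c=r.capture('scene');W=cloud(c);cv2.imwrite('pics/s5.png',cv2.resize(c['image'][130:300,100:340,::-1],(720,510)))
```

```text
[ 0.55065635 -0.11207719  0.10051495] 5.3 [-0.23440098  0.79034068  0.08217971]
```

View pics/s5.png

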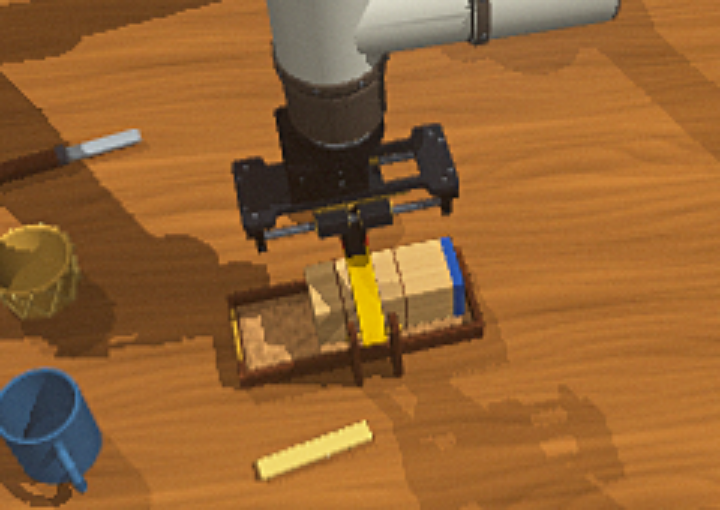

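The keeper at (368,300) has come over, with the fingers on it near the tip. I press it down the last 20 mm gently.

Call:
play_rows([
  [[0,0,-0.007,0,0,0,1],[0,0,-0.014,0,0,0,1],[0,0,-0.018,0,0,0,1],[0,0,-0.021,0,0,0,1],[0,0,-0.021,0,0,0,1]],
])

```text
time_s: 5.85
tcp_pos: [0.5508, -0.1117, 0.0781]
ee_rot: [[-0.993, -0.119, -0.001], [-0.119, 0.993, -0.0], [0.001, 0.0, -1.0]]
wrist_force: [0.1, -0.2, -0.1]
gripper_width: 0.006
```

Call:
play_rows([
  [[0,0,-0.002,0,0,0,1],[0,0,-0.004,0,0,0,1],[0,0,-0.004,0,0,0,1]],
])

```text
time_s: 6.15
tcp_pos: [0.551, -0.1117, 0.0745]
ee_rot: [[-0.993, -0.119, -0.0], [-0.119, 0.993, 0.0], [0.0, 0.0, -1.0]]
wrist_force: [-0.4, 0.1, -0.2]
gripper_width: 0.004
```

Run:
```python
from h import *
s=r.sense();print(s['tcp_pos'],s['time_s'],s['wrist_force'])
c=r.capture('scene');W=cloud(c);im=c['image'].astype(int)
cv2.imwrite('pics/s6.png',cv2.resize(c['image'][190:270,170:270,::-1],(700,560)))
m=(im[...,0]>100)&(im[...,2]<60)&(im[...,0]<im[...,1]+80)&(abs(W[...,0]-.56)<.1)&(abs(W[...,1]+.1)<.04)&(W[...,2]>.05)&(W[...,2]<.12)
P=W[m];print(len(P));
o=np.argsort(P[:,0]);
for q in np.array_split(P[o],6):print(q.mean(0).round(4))
```

```text
[ 0.55097739 -0.11166101  0.07453769] 6.15 [-0.38704121  0.05896937 -0.15636483]
287
[ 0.5532 -0.1043  0.0808]
[ 0.5746 -0.1038  0.0834]
[ 0.5861 -0.1117  0.073 ]
[ 0.6    -0.1034  0.0824]
[ 0.6148 -0.0999  0.0801]
[ 0.6262 -0.1013  0.077 ]
```

View pics/s6.png

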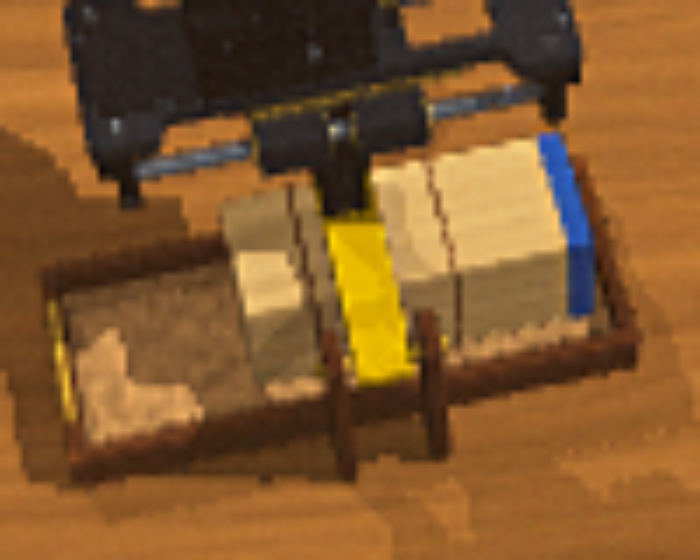

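The bar (365,290) lies across the mould and reads about 81 mm along its length. I retract straight up and measure it without the gripper in the way.

Call:
play_rows([
  [[0,0,0.03,0,0,0,1],[0,0,0.075,0,0,0,1],[0,-0.03,0.12,0,0,0,1],[0,-0.08,0.13,0,0,0,1],[0,-0.13,0.13,0,0,0,1]],
])

```text
time_s: 6.7
tcp_pos: [0.5528, -0.2389, 0.2087]
ee_rot: [[-0.993, -0.121, 0.007], [-0.121, 0.993, -0.002], [-0.007, -0.003, -1.0]]
wrist_force: [1.1, 0.2, -0.5]
gripper_width: 0.0
```

Call:
play_rows([
  [[0,-0.05,0,0,0,0,1],[0,-0.09,0,0,0,0,1],[0,-0.09,0,0,0,0,1]],
])

```text
time_s: 7.0
tcp_pos: [0.5501, -0.3322, 0.2037]
ee_rot: [[-0.994, -0.113, -0.001], [-0.113, 0.994, -0.0], [0.001, -0.0, -1.0]]
wrist_force: [-1.1, 0.5, -0.6]
gripper_width: 0.003
```

Run:
```python
from h import *
s=r.sense();print(s['tcp_pos'],s['time_s'],s['wrist_force'])
ex=np.array([-.115,.993]);ey=np.array([-.993,-.115]);c0=np.array([.555,-.116])
for n in('scene','top'):
    c=r.capture(n);W=cloud(c);im=c['image'].astype(int)
    if n=='scene':cv2.imwrite('pics/s7.png',cv2.resize(c['image'][150:290,120:300,::-1],(720,560)))
    x=(W[...,:2]-c0)@ex;y=(W[...,:2]-c0)@ey
    z=W[...,2];k=(abs(x-.01)<.008)&(z>.05)&(z<.15)
    for a in np.arange(-.06,.06,.015):
        q=z[k&(y>a)&(y<a+.015)]; print(round(a*1e3),len(q),np.median(q).round(4) if len(q) else 0)
    q=(abs(y)<.02)&(z>.05)&((x>.03)|(x<-.01))&(x<.11)&(x>-.1);print('mould',np.median(z[q]),x[q].min(),x[q].max())
```

```text
[ 0.55013851 -0.33215849  0.20373381] 7.0 [-1.10520487  0.48819498 -0.57968699]
-60 29 0.0812
-45 30 0.0842
-30 30 0.0864
-15 23 0.0894
0 25 0.0918
15 26 0.0941
30 14 0.0969
45 0 0
mould 0.5724874087873664 -0.09970201102249293 0.1061743663687127
-60 26 0.082
-45 22 0.084
-30 27 0.0882
-15 22 0.0901
0 23 0.0937
15 25 0.0958
30 18 0.0973
45 0 0
mould 0.5705523890351865 -0.09982835379694063 0.10919481804139392
```

View pics/s7.png

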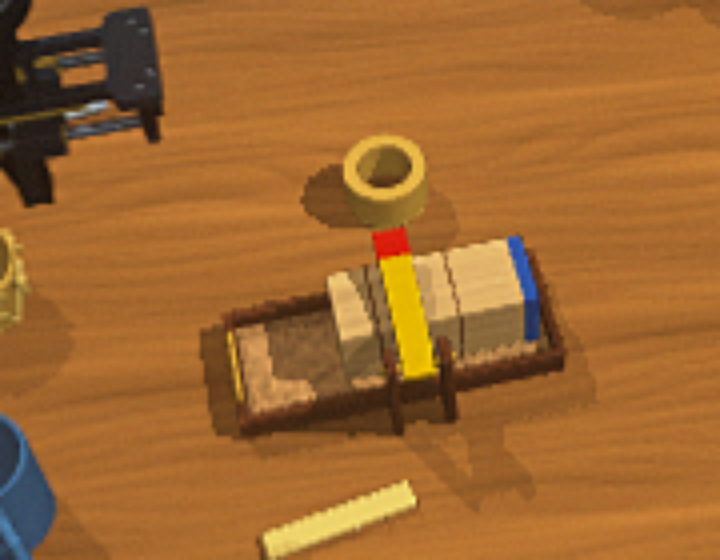

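Contrary to the pressed reading, the retracted view shows the bar sloping up about 0.17 rad, with its tip at 97 mm. I go back, press nearer the tip and measure the bar while pressing.

Call:
play_rows([
  [[-0.004,0.045,0,0,0,0,1],[-0.008,0.09,0,0,0,0,1],[-0.012,0.135,0,0,0,0,1],[-0.016,0.18,-0.02,0,0,0,1],[-0.021,0.222,-0.04,0,0,0,1]],
])

```text
time_s: 7.6
tcp_pos: [0.5298, -0.1026, 0.1653]
ee_rot: [[-0.993, -0.121, 0.003], [-0.121, 0.993, 0.001], [-0.003, 0.0, -1.0]]
wrist_force: [1.4, 1.0, -0.2]
gripper_width: 0.005
```

Call:
play_rows([
  [[0,0,-0.03,0,0,0,1],[0,0,-0.05,0,0,0,1],[0,0,-0.06,0,0,0,1],[0,0,-0.06,0,0,0,1]],
])

```text
time_s: 8.0
tcp_pos: [0.5291, -0.105, 0.1038]
ee_rot: [[-0.993, -0.12, -0.003], [-0.12, 0.993, -0.0], [0.003, 0.0, -1.0]]
wrist_force: [-0.1, 0.2, 0.8]
gripper_width: 0.005
```

```bash
cat >> h.py <<'E'
ex=np.array([-.115,.993]);ey=np.array([-.993,-.115]);c0=np.array([.555,-.116])
def bar():
    s=r.sense();print(s['tcp_pos'].round(4),s['time_s'],s['wrist_force'].round(2))
    for n in('scene','top'):
        c=r.capture(n);W=cloud(c);im=c['image'].astype(int)
        x=(W[...,:2]-c0)@ex;y=(W[...,:2]-c0)@ey;z=W[...,2]
        col=((im[...,1]>im[...,2]*2.2)&(im[...,0]>90))|(im[...,0]>im[...,1]*3)
        k=col&(abs(x-.01)<.012)&(z>.06)&(z<.13)&(y>-.055)&(y<.05)
        p=np.polyfit(y[k],z[k],1);g=abs(np.polyval(p,y[k])-z[k])<.004;p=np.polyfit(y[k][g],z[k][g],1)
        print(n,g.sum(),'slope',p[0].round(3),'z at y0',p[1].round(4),'y range',y[k][g].min().round(3),y[k][g].max().round(3))
        q=(abs(y)<.02)&(z>.06)&(z<.08)&((x>.035)|(x<-.02))&(x<.12)&(x>-.1)
        print(' mould z',np.median(z[q]).round(4),'x',x[q].min().round(3),x[q].max().round(3),'slopes',np.polyfit(x[q],z[q],1)[0].round(3),np.polyfit(y[q],z[q],1)[0].round(3))
E
python3 -c "
from h import *
bar()"
```

```text
[ 0.5291 -0.105   0.1038] 8.0 [-0.11  0.23  0.79]
scene 205 slope 0.177 z at y0 0.0907 y range -0.055 0.036
 mould z 0.0688 x -0.043 0.106 slopes -0.001 0.007Traceback (most recent call last):
  File "<string>", line 3, in <module>
    bar()
    ~~~^^
  File "h.py", line 22, in bar
    p=np.polyfit(y[k],z[k],1);g=abs(np.polyval(p,y[k])-z[k])<.004;p=np.polyfit(y[k][g],z[k][g],1)
    raise TypeError("expected non-empty vector for x")
TypeError: expected non-empty vector for x
```

Call:
play_rows([
  [[0,0,-0.005,0,0,0,1],[0,0,-0.01,0,0,0,1],[0,0,-0.015,0,0,0,1],[0,0,-0.02,0,0,0,1],[0,0,-0.022,0,0,0,1]],
])

```text
time_s: 8.6
tcp_pos: [0.5296, -0.106, 0.0819]
ee_rot: [[-0.993, -0.118, -0.001], [-0.118, 0.993, -0.0], [0.001, 0.0, -1.0]]
wrist_force: [0.7, 0.8, 0.4]
gripper_width: 0.001
```

```bash
sed -i "s/for n in('scene','top'):$/for n in('scene',):/" h.py
python3 -c "
from h import *
bar()"
```

```text
[ 0.5296 -0.106   0.0819] 8.6 [0.67 0.8  0.38]
scene 181 slope 0.19 z at y0 0.091 y range -0.055 0.036
 mould z 0.0685 x -0.043 0.107 slopes 0.004 0.006
```

Run:
```python
from h import *
c=r.capture('scene');W=cloud(c);im=c['image'].astype(int)
cv2.imwrite('pics/s8.png',cv2.resize(c['image'][190:270,170:270,::-1],(750,600)))
d=(im.max(-1)<60)&(abs(W[...,0]-.53)<.05)&(abs(W[...,1]+.106)<.03)&(W[...,2]>.07)&(W[...,2]<.2)
P=W[d];o=np.argsort(P[:,2])[:150]
for q in np.array_split(P[o],6):print(len(q),q.min(0).round(3),q.max(0).round(3))
```

```text
25 [ 0.537 -0.112  0.102] [ 0.544 -0.095  0.122]
25 [ 0.538 -0.114  0.123] [ 0.544 -0.093  0.138]
25 [ 0.528 -0.126  0.14 ] [ 0.57  -0.077  0.178]
25 [ 0.562 -0.131  0.179] [ 0.572 -0.079  0.185]
25 [ 0.559 -0.136  0.185] [ 0.571 -0.076  0.191]
25 [ 0.509 -0.135  0.191] [ 0.571 -0.076  0.193]
```

View pics/s8.png

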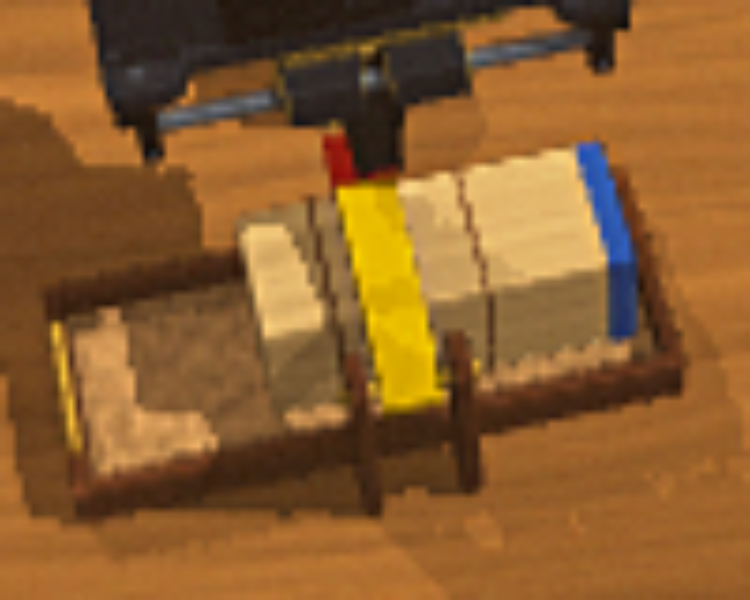

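The finger stands on the bar near the red tip. The lowest finger points read about 0.10 m while the TCP reads 0.082, so the real fingertip seems to sit about 15 mm higher than the TCP reading. I keep going down in small steps, watching the force and the bar slope.

Call:
play_rows([
  [[0,-0.003,-0.003,0,0,0,1],[0,-0.003,-0.006,0,0,0,1],[0,-0.003,-0.009,0,0,0,1],[0,-0.003,-0.012,0,0,0,1],[0,-0.003,-0.012,0,0,0,1]],
])

```text
time_s: 9.2
tcp_pos: [0.5297, -0.1088, 0.0702]
ee_rot: [[-0.993, -0.118, -0.001], [-0.118, 0.993, 0.0], [0.001, 0.0, -1.0]]
wrist_force: [-1.2, 0.7, -0.6]
gripper_width: 0.001
```

```bash
python3 -c "
from h import *
bar()"
```

```text
[ 0.5297 -0.1088  0.0702] 9.2 [-1.19  0.73 -0.63]
scene 163 slope 0.099 z at y0 0.0852 y range -0.055 0.033
 mould z 0.0685 x -0.043 0.107 slopes -0.003 -0.015
```

Call:
play_rows([
  [[0,0,-0.002,0,0,0,1],[0,0,-0.004,0,0,0,1],[0,0,-0.006,0,0,0,1],[0,0,-0.008,0,0,0,1],[0,0,-0.008,0,0,0,1]],
])

```text
time_s: 9.75
tcp_pos: [0.5299, -0.1088, 0.0623]
ee_rot: [[-0.993, -0.118, -0.0], [-0.118, 0.993, 0.0], [0.0, 0.0, -1.0]]
wrist_force: [-0.7, -1.1, 1.3]
gripper_width: 0.004
```

```bash
python3 -c "
from h import *
bar()"
```

```text
[ 0.5299 -0.1088  0.0623] 9.75 [-0.69 -1.09  1.28]
scene 152 slope 0.018 z at y0 0.0801 y range -0.055 0.036
 mould z 0.0685 x -0.043 0.106 slopes 0.003 0.005
```

Nearly flat (0.018). A couple of mm more, until the force rises, so that it rests on the mould.

Call:
play_rows([
  [[0,0,-0.001,0,0,0,1],[0,0,-0.002,0,0,0,1],[0,0,-0.003,0,0,0,1],[0,0,-0.003,0,0,0,1]],
])

```text
time_s: 10.2
tcp_pos: [0.53, -0.1089, 0.0597]
ee_rot: [[-0.993, -0.119, 0.0], [-0.119, 0.993, -0.0], [-0.0, -0.0, -1.0]]
wrist_force: [-0.4, -0.4, 1.1]
gripper_width: 0.005
```

```bash
python3 -c "
from h import *
bar()"
```

```text
[ 0.53   -0.1089  0.0597] 10.2 [-0.39 -0.41  1.13]
scene 150 slope -0.014 z at y0 0.0781 y range -0.055 0.038
 mould z 0.0685 x -0.043 0.106 slopes 0.0 -0.003
```

Call:
play_rows([
  [[0,0,-0.001,0,0,0,1],[0,0,-0.0015,0,0,0,1],[0,0,-0.0015,0,0,0,1]],
])

```text
time_s: 10.55
tcp_pos: [0.5301, -0.1088, 0.0596]
ee_rot: [[-0.993, -0.119, 0.0], [-0.119, 0.993, -0.0], [-0.0, -0.0, -1.0]]
wrist_force: [-2.7, 1.7, 8.4]
gripper_width: 0.005
```

Call:
play_rows([
  [[0,0,0.01,0,0,0,1],[0,0,0.04,0,0,0,1],[0,0,0.08,0,0,0,1],[0,-0.03,0.12,0,0,0,1],[0,-0.08,0.15,0,0,0,1]],
])

```text
time_s: 11.05
tcp_pos: [0.5315, -0.1815, 0.2081]
ee_rot: [[-0.992, -0.123, 0.006], [-0.123, 0.992, -0.001], [-0.006, -0.002, -1.0]]
wrist_force: [1.7, -1.3, -0.4]
gripper_width: 0.007
```

Call:
play_rows([
  [[0,-0.05,0,0,0,0,1],[0,-0.1,0,0,0,0,1],[0,-0.12,0,0,0,0,1],[0,-0.12,0,0,0,0,1],[0,-0.12,0,0,0,0,1]],
])

```text
time_s: 11.55
tcp_pos: [0.5297, -0.3018, 0.2037]
ee_rot: [[-0.993, -0.117, -0.0], [-0.117, 0.993, 0.0], [0.0, 0.001, -1.0]]
wrist_force: [-0.4, 0.2, -0.2]
gripper_width: 0.0
```

```bash
python3 -c "
from h import *
bar()
c=r.capture('scene');cv2.imwrite('pics/s9.png',c['image'][:,:,::-1])"
```

```text
[ 0.5297 -0.3018  0.2037] 11.55 [-0.36  0.19 -0.21]
scene 195 slope 0.003 z at y0 0.0781 y range -0.055 0.04
 mould z 0.0686 x -0.043 0.106 slopes 0.001 -0.005
```

View pics/s9.png

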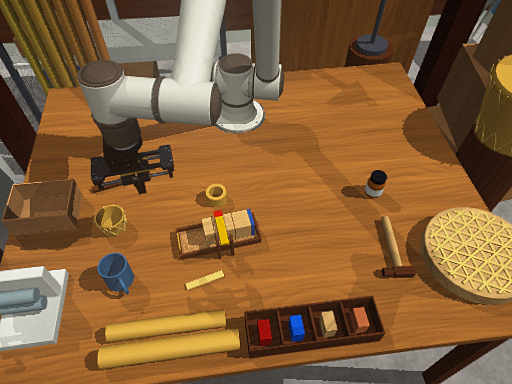

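The mould lies in the cradle and the yellow bar lies across it at (222,232). The arm is clear, and nothing else appears to have moved from its starting pixel position. The 8 N contact force while pressing confirms that the bar rests on the mould.

```bash
python3 -c "
from station import r
print(r.finish_job())"
```

```text
the job is handed in; nothing more can be done
None
```

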